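# Unscrew the cap of the braced stoneware jar and hold it over the mouth

### The job

Unscrew the tight steel cap of the square stoneware jar standing in the wooden brace: turn it anticlockwise (seen from above) until the threads let go, leaving the jar seated in its brace, and only then lift it off. Finish while still holding the cap level and still, just above the jar's mouth (clear of it by a few centimetres), without letting go. Leave the bowl, the mug and the round jar alone.

Things in the scene. Friction and masses are not known exactly. Their poses are not given: they have to be found in the camera images.
- cap: Round steel screw cap on the jar: 58 mm across, 30 mm high, ribbed side, 80 g; hollow 12 mm deep from below. Origin: centre of its lower rim, z up. Screwed on, the rim is 102 mm above the jar's underside (114 mm above the counter) and the flat top 144 mm above the counter. Grip across its side from above, any yaw; the jar's shoulder is 12 mm below the rim.
- jar: Loose square stoneware jar, pale glaze, body 70 x 70 x 82 mm, shoulder up to 90 mm, round neck up to 114 mm, 0.4 to 0.7 kg. Origin: centre of its underside, z up. It stands in the brace with 2 mm play each side, so it cannot turn more than a few degrees, but nothing holds it down: lifting the cap before the threads let go lifts the jar too.
- jar_mouth (a point): Centre of the jar's mouth, top of the neck, 114 mm above the jar's underside, 126 mm above the counter.
- brace: Wooden brace fixed to the counter: base plate 150 x 102 x 12 mm with a square walled pocket, 74 mm inside, 102 mm outside, walls up to 50 mm above the counter. Origin: centre of its underside, on the counter; pocket floor 12 mm up.
- thread (a joint): How far the cap is unscrewed, rad: 0 = tight, grows anticlockwise seen from above (the cap turns with it, about 0.1 rad of play). Stiff, about 0.35 N m all the way; stays where it is left. The cap does not rise while it turns. Below 1.9 the threads hold the cap down; from 1.9 to the hard stop at 2.6 it lifts straight off.
- bowl: Small glazed bowl, 100 mm across, 45 mm high, loose on the counter near the brace; leave alone. Origin: centre of underside.
- round_jar: Round pale closed jar, 68 mm across, 95 mm high, loose on the counter, not in the brace; leave alone. Origin: centre of underside.
- mug: Terracotta mug, 76 mm across, 85 mm high with a handle, loose on the counter; leave alone. Origin: centre of underside.
Mind the look-alikes: they are no part of the job. There is more than one size of the cap; the one meant has the size given above.

How it is judged:
On the way, in this order (a step that is already met when the one before it is completed fails the run):
1. the cap is unscrewed until the threads let go, still down on the jar, with the jar seated in the brace (value of joint thread above 1.8 rad and z of cap in the frame of jar below 0.107 m and z of jar in the frame of brace below 0.018 m and horizontal distance between jar and brace below 0.012 m and angle between jar's own z axis and vertical below 0.08 rad), for 0.05 s.
2. the cap is lifted clear of the mouth in the fingers (z of cap in the frame of jar between 0.117 and 0.189 m and horizontal distance between cap and jar_mouth below 0.025 m and angle between cap's own z axis and vertical below 0.26 rad and contact force between the fingers and cap above 1 N and contact force between cap and jar below 0.2 N), for 0.2 s.
At the end, for the whole second after the job is handed in: Fingers hold the cap still, level (15 deg), rim 3 to 75 mm above the mouth, within 25 mm of its centre, not touching the jar; thread past 1.8 rad; jar upright (4.5 deg) and seated in the brace (raised under 6 mm, 12 mm sideways); bowl, round jar and mug within 30 mm of their start (all of step 2 and z of jar in the frame of brace below 0.018 m and horizontal distance between jar and brace below 0.012 m and angle between jar's own z axis and vertical below 0.08 rad and value of joint thread above 1.8 rad and linear speed of each of cap, jar below 0.02 m/s and angular speed of cap below 0.2 rad/s and distance of each of bowl, round_jar, mug from where it was at the start of the episode below 0.03 m); the arm keeps its last pose, push and grip.
It fails at once if the jar is pulled up more than 15 mm from its seat in the brace, or tipped over 15 degrees (z of jar in the frame of brace above 0.027 m or angle between jar's own z axis and vertical above 0.26 rad).
It fails at once if the cap is dropped beside the jar (z of cap in the frame of jar below 0.085 m).
It fails at once if the bowl, the round jar or the mug is moved more than 30 mm (distance of any of bowl, round_jar, mug from where it was at the start of the episode above 0.03 m).
It also fails if it takes over 35 s, if anything falls off the work surface, if the arm or the gripper's body presses on something with over 40 N, if the wrist force passes 120 N, or if a joint passes its speed limit or range.

### The arm

A 6-joint arm with a two-finger parallel gripper is mounted at the origin on the work surface. World frame = base frame: x ahead of the robot, y to its left, z up, the work surface at z = 0. Lengths are in m, angles in rad, forces in N, time in s.
With the tool pointing down it reaches from about 0.25 to 0.725 m from the base axis. Payload 4 kg.
Tool frame: the origin (TCP) lies midway between the tips of the shut fingers; the grasp point (between the pads) lies 19 mm behind it; z points along the fingers, y is the line along which they close (so a half turn about z gives the same grasp; the last joint's range is limited). The gripper opens to 85 mm and grips with 20 to 120 N. Pads are 22 mm wide; open, the fingers measure 114 mm over their backs; the gripper's body (76 mm by 85 mm) begins 54 mm behind the grasp point. The pads swing forward as they close: fully open they stand 13 mm farther back than shut.
Start: joints at [1.113, 0.241, 0.005, 1.335, 0, 1.571], TCP at [0.221, 0.449, 0.231] pointing down, gripper open.
Joint ranges: [-2.72, 2.72], [-1.05, 1.87], [-1.09, 1.28], [-1.99, 2.15], [-1.42, 1.44], [-3.14, 3.14]. Speed limits (rad/s): [2.79, 2.79, 3.14, 3.14, 3.14, 3.14].

### API

Orientations are given as a unit quaternion [x, y, z, w].
In Python, from workcell import get_obs, imaging, workorder gives the robot as it stands.
- The arm moves only by the tool shift_gripper, called after "Emit:" by a JSON object that holds its "fn" and its "kwargs", one argument or row to a line. Schema: {"type":"object","properties":{"increments":{"type":"array","items":{"type":"object","properties":{"r":{"type":"array","items":{"type":"number"},"minItems":3,"maxItems":3},"d":{"type":"array","items":{"type":"number"},"minItems":3,"maxItems":3},"jaw":{"type":"number"}},"additionalProperties":false,"required":["jaw"]},"minItems":1,"maxItems":10},"only":{"type":"string"},"quiet":{"type":"boolean"},"lines":{"type":"string"}},"required":["increments"],"additionalProperties":false}. increments is a list of rows, 1 to 10 of them, each an object with the fields r (a list: a rotation vector rx, ry, rz in normalised numbers (1 is 180 degrees)), d (a list: dx, dy, dz in normalised numbers (1 is 60 cm)), jaw (the finger opening in m); a field left out counts as zero (the opening has to be given); each row is the pose to reach, as a shift and turn from the pose commanded when the call began, along the tool's axes at that moment; what a row does not reach only later rows make up. A row lasts 1/8 s, in which the tool goes at most 0.0625 m and 0.188 rad, less where a joint would pass 70% of its speed; a pose out of reach is approached as far as the arm can. The fingers move at their own pace and stop on an object; the grip force is fixed at half the most. Time passes only in rows, so rows that do not move let the fingers close. The tool returns the time, the measured TCP pose, the force, the opening and the grip force at its end. only (a regular expression) keeps the lines of the reply that match it, lines (a string "A,B") keeps lines A to B, and quiet returns only ok. A shift or turn number past 1, either way, is cut back to 1. Input that does not fit is refused with a message, and nothing moves.
- get_obs(): the state, without advancing time (a new reading comes with each control period).
- imaging.camera(name): name is "side" or "top" or "wrist"; returns (picture, depth): 400x640x3 uint8, red, green, blue; 400x640 float32, m along the optical axis (not along the pixel's ray), 0 where there is no reading.
- imaging.calibration(name): a dict with "mtx" (3x3 intrinsics, pixels), "R" (3x3) and "t" (3): a world point X has camera coordinates R X + t. Camera axes: x right, y down, z forward; pixel columns grow to the right and rows downward; lengths in m; the calibration is good to about 2 mm. The wrist camera is an equidistant fisheye: a pixel r from the principal point sees the ray r / f radians off the axis. A picture is of the moment at which its call begins: read the wrist's pose just before it. calibration takes no time and is no camera call; for the wrist camera it gives the pose at the moment of the call.
- workorder.job_done(): hands the job in; it is judged then, once.
The state is a dict: "clock": time; "joint_pos": joint angles; "joint_vel": joint speeds; "tau": joint torques, N m; "eef_pos": TCP position; "tool_rot": TCP orientation; "ft_force": force on the tool from outside, world axes, zero at the start; "ft_torque": the same for the moment, N m; "grip_width": finger opening in m; "grasp_force": force on a finger pad.
Only numpy, scipy, OpenCV 4.12 (cv2) and the standard library are available. Lean on these libraries where they do the work, as an engineer would, in place of code of your own. Each camera call takes 0.05 s, during which the arm holds its last target. There are 200 camera calls.

## Working session

There is one attempt and no reset: what is moved stays moved. The work goes in short steps, Python scripts to look and compute and a tool call to move; the robot and the scene stay as the last step left them, time stands still between calls to the robot, and variables do not carry over. Pictures are saved under pics/ and viewed, at most 10 in all, crops included, and the job is handed in when it is done.

```bash
mkdir -p pics
```

Create h.py:
```python
import numpy as np, cv2
from workcell import get_obs, imaging, workorder
def world(name,u,v,d):
    c=imaging.calibration(name);K=c["mtx"]
    p=np.array([(u-K[0][2])/K[0][0]*d,(v-K[1][2])/K[1][1]*d,d])
    return np.array(c["R"]).T@(p-np.array(c["t"]))
def cloud(name,depth):
    c=imaging.calibration(name);K=np.array(c["mtx"]);v,u=np.indices(depth.shape)
    P=np.stack([(u-K[0,2])/K[0,0]*depth,(v-K[1,2])/K[1,1]*depth,depth],-1)
    return (P-np.array(c["t"]))@np.array(c["R"])
```

Run:
```python
from h import *
for n in("top","side"):
    p,d=imaging.camera(n);cv2.imwrite(f"pics/{n}0.png",p[...,::-1]);np.save(f"pics/{n}0.npy",d)
    print(n,imaging.calibration(n))
    W=cloud(n,d)
    m=((W[...,2]>.03)&(W[...,2]<.2)&(d>0)).astype(np.uint8)
    k,l,s,c=cv2.connectedComponentsWithStats(m)
    for i in range(1,k):
        if s[i,4]>80: print(s[i],W[l==i].min(0).round(3),W[l==i].max(0).round(3))
print(get_obs())
```

```text
top {'mtx': array([[464.57470847,   0.        , 319.42244675],
       [  0.        , 464.57470847, 196.51555945],
       [  0.        ,   0.        ,   1.        ]]), 'R': array([[-0.02307338, -0.99969339,  0.00898595],
       [-0.99446416,  0.02202917, -0.10274121],
       [ 0.10251176, -0.01130679, -0.99466753]]), 't': array([0.0701745 , 0.5911369 , 1.23732871])}
[362 138  27  28 565] [ 0.675 -0.128  0.034] [ 0.738 -0.063  0.102]
[296 168  30  30 682] [0.592 0.041 0.031] [0.671 0.12  0.05 ]
[418 197  42  29 452] [ 0.506 -0.313  0.03 ] [ 0.579 -0.209  0.091]
[ 347  203   39   38 1448] [ 0.47  -0.119  0.03 ] [ 0.571 -0.016  0.15 ]
[270 211  37  37 352] [0.457 0.095 0.03 ] [0.554 0.191 0.05 ]
[ 561  251   79  100 6657] [ 0.171 -0.788  0.04 ] [ 0.428 -0.57   0.104]
[341 263  31  31 724] [ 0.332 -0.076  0.031] [0.411 0.005 0.049]
[  16  332   85   60 3069] [0.113 0.639 0.03 ] [0.25  0.84  0.074]
[539 389  42  11 291] [ 0.046 -0.572  0.03 ] [ 0.075 -0.506  0.124]
side {'mtx': array([[443.58878508,   0.        , 322.54902411],
       [  0.        , 443.58878508, 197.13351666],
       [  0
[... 936 characters left out ...]
]
{'clock': 0.1, 'joint_pos': array([ 1.11299538e+00,  2.41333803e-01,  3.87896344e-03,  1.33520478e+00,
       -3.28643994e-05,  1.57078658e+00]), 'joint_vel': array([ 0.00104843, -0.0028088 ,  0.00379045,  0.00068374, -0.00041889,
       -0.00068646]), 'tau': array([-4.05349356e-04, -3.73135900e+01,  2.53010666e+01,  1.08670117e-02,
       -3.03815375e-05,  4.15403179e-06]), 'eef_pos': array([0.22075068, 0.44800849, 0.23051153]), 'tool_rot': array([ 2.26901953e-01,  9.73917160e-01, -9.11073056e-04, -1.95397689e-04]), 'ft_force': array([-0.00674365,  0.20919091,  0.81055727]), 'ft_torque': array([-0.03414864,  0.01373616,  0.03091027]), 'grasp_force': 0.0, 'grip_width': 0.08508631266328878}
```

Run:
```python
from h import *
for n in("top","side"):
    d=np.load(f"pics/{n}0.npy");W=cloud(n,d)
    near=np.hypot(W[...,0]-.52,W[...,1]+.068)<.075
    m=near&(W[...,2]>.137)&(d>0)
    P=W[m];(x,y),r=cv2.minEnclosingCircle(P[:,:2].astype(np.float32))
    print(n,"cap",x,y,r,P[:,2].mean(),P.mean(0), m.sum())
    w=near&(W[...,2]>.043)&(W[...,2]<.053)
    rc=cv2.minAreaRect(W[w][:,:2].astype(np.float32));print("brace walls",rc)
t=cv2.imread("pics/top0.png");s=cv2.imread("pics/side0.png")
a=cv2.resize(t[120:320,240:480],None,fx=2.5,fy=2.5,interpolation=2)
cv2.imwrite("pics/tc.png",a)
cv2.imwrite("pics/sc.png",cv2.resize(s[180:350,250:480],None,fx=3,fy=3,interpolation=2))
```

```text
top cap 0.5216324329376221 -0.06734111905097961 0.029744504019618034 0.14383676255467978 [ 0.5214931  -0.06696089  0.14383676] 436
brace walls ((0.5210050344467163, -0.06781169772148132), (0.10063064098358154, 0.09947580099105835), 88.55146026611328)
side cap 0.519186794757843 -0.06705400347709656 0.030641499906778336 0.14251156860798425 [ 0.51799535 -0.06951033  0.14251157] 559
brace walls ((0.5191291570663452, -0.06775645911693573), (0.10255812853574753, 0.10356054455041885), 0.005525359883904457)
```

View pics/tc.png

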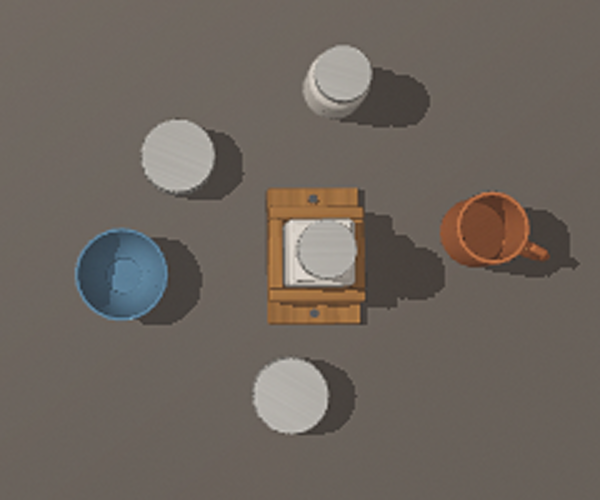

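View pics/sc.png

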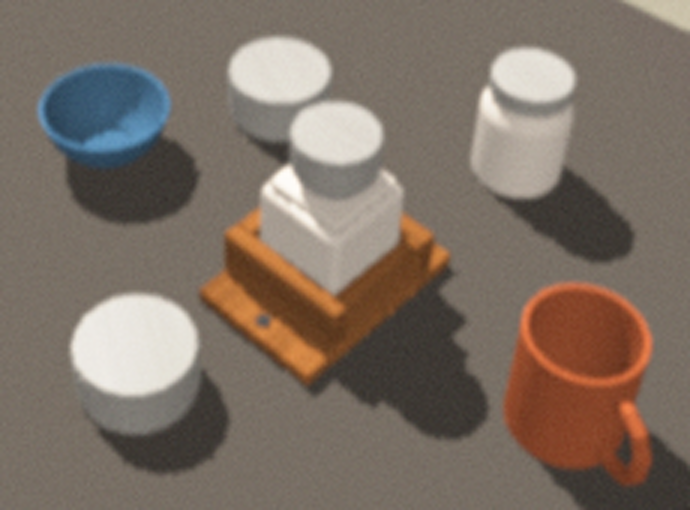

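Candidates in the top crop: the cap on the square jar in the brace (327,250), loose lids on the counter (178,155) and (290,395), and the round jar's lid (340,75). I pick (327,250). It sits on a square jar in the brace, its top is at z ≈ 0.144 and its diameter is ≈ 59 mm, whereas the loose lids are about 80 mm across. The side crop confirms this at (337,135). The centre is about (0.5205, -0.067).

Units first: shifts go in shares of 60 cm and turns go in shares of 180 degrees. So -0.497 m / 0.6 = -0.8283, 0.002 m / 0.6 = 0.0033.

Emit:
{"fn": "shift_gripper", "kwargs": {
  "increments": [
    {"d":[-0.0833,-0.055,0.0033],"jaw":0.085},
    {"d":[-0.1667,-0.11,0.0067],"jaw":0.085},
    {"d":[-0.25,-0.165,0.01],"jaw":0.085},
    {"d":[-0.3333,-0.22,0.0133],"jaw":0.085},
    {"d":[-0.4167,-0.275,0.0167],"jaw":0.085},
    {"d":[-0.5,-0.33,0.02],"jaw":0.085},
    {"d":[-0.5833,-0.385,0.0233],"jaw":0.085},
    {"d":[-0.6667,-0.44,0.0267],"jaw":0.085},
    {"d":[-0.75,-0.495,0.03],"jaw":0.085},
    {"d":[-0.8283,-0.55,0.0333],"jaw":0.085}
  ]
}}

```text
clock: 1.35
eef_pos: [0.5215, -0.0691, 0.2108]
tool_rot: [0.227, 0.974, 0.0, -0.0]
ft_force: [-0.1, 0.3, 0.3]
grip_width: 0.0853
grasp_force: 0.0
```

```bash
python3 -c "
from h import *
o=get_obs();print(o['joint_pos'].round(3),o['eef_pos'],o['clock'])
from scipy.spatial.transform import Rotation as R
M=R.from_quat(o['tool_rot']);print(M.as_matrix().round(4));print(M.inv().apply(np.array([.5205,-.0672,.106])-o['eef_pos']).round(4))
p,d=imaging.camera('wrist');cv2.imwrite('pics/w1.png',p[...,::-1])"
```

```text
[-0.132  0.302  0.034  1.303  0.     0.326] [ 0.52151077 -0.0690843   0.2108014 ] 1.35
[[-8.968e-01  4.424e-01 -5.000e-04]
 [ 4.424e-01  8.968e-01  3.000e-04]
 [ 6.000e-04  0.000e+00 -1.000e+00]]
[0.0017 0.0012 0.1048]
```

In the tool's units: 0.104 m / 0.6 = 0.1733, 0.095 m / 0.6 = 0.1583.

Emit:
{"fn": "shift_gripper", "kwargs": {
  "increments": [
    {"d":[0.0025,0.0017,0.0583],"jaw":0.085},
    {"d":[0.0025,0.0017,0.1167],"jaw":0.085},
    {"d":[0.0025,0.0017,0.1583],"jaw":0.085},
    {"d":[0.0025,0.0017,0.1733],"jaw":0.085},
    {"d":[0.0025,0.0017,0.1733],"jaw":0.085}
  ]
}}

```text
clock: 2.02
eef_pos: [0.5197, -0.0654, 0.107]
tool_rot: [0.227, 0.974, -0.0, -0.001]
ft_force: [0.8, 0.6, -0.2]
grip_width: 0.0851
grasp_force: 0.0
```

```bash
python3 -c "
from h import *
p,d=imaging.camera('side');cv2.imwrite('pics/s2.png',cv2.resize(p[120:300,270:470,::-1],None,fx=3,fy=3))"
```

```text
(no output)
```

View pics/s2.png

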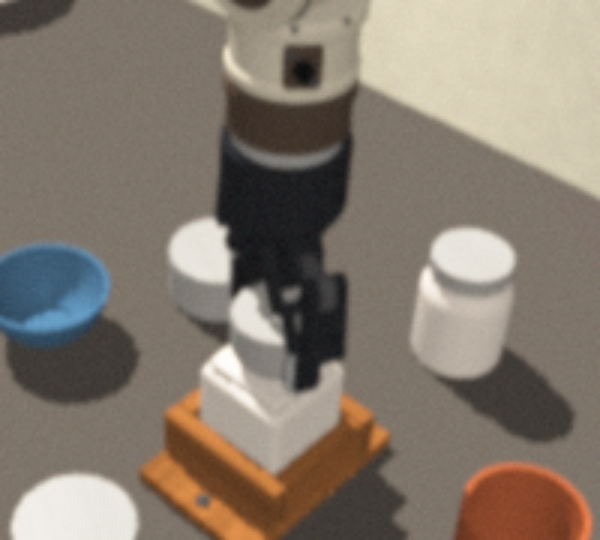

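The fingers straddle the cap at (270,320), with the tips near its lower rim and clear of the shoulder. Next I close them.

In the tool's units: -0.001 m / 0.6 = -0.0017.

Emit:
{"fn": "shift_gripper", "kwargs": {
  "increments": [
    {"d":[0,-0.0017,0],"jaw":0.06},
    {"d":[0,-0.0017,0],"jaw":0.05},
    {"d":[0,-0.0017,0],"jaw":0.05},
    {"d":[0,-0.0017,0],"jaw":0.05},
    {"d":[0,-0.0017,0],"jaw":0.05},
    {"d":[0,-0.0017,0],"jaw":0.05}
  ]
}}

```text
clock: 2.82
eef_pos: [0.5208, -0.0664, 0.1088]
tool_rot: [0.227, 0.974, 0.0, 0.002]
ft_force: [-1.3, 1.3, 6.3]
grip_width: 0.0565
grasp_force: 64.2
```

```bash
python3 -c "
from h import *
o=get_obs();print(o['ft_torque'],o['joint_pos'].round(3))"
```

```text
[0.2082802  0.00428174 0.05121164] [-1.270e-01  3.720e-01 -1.440e-01  1.051e+00  1.000e-03  3.310e-01]
```

In the tool's units: -0.15 rad / 3.1416 = -0.0477.

Emit:
{"fn": "shift_gripper", "kwargs": {
  "increments": [
    {"r":[0,0,-0.0159],"jaw":0.05},
    {"r":[0,0,-0.0477],"jaw":0.05},
    {"r":[0,0,-0.0859],"jaw":0.05},
    {"r":[0,0,-0.1273],"jaw":0.05},
    {"r":[0,0,-0.1687],"jaw":0.05},
    {"r":[0,0,-0.2101],"jaw":0.05},
    {"r":[0,0,-0.2515],"jaw":0.05},
    {"r":[0,0,-0.2928],"jaw":0.05},
    {"r":[0,0,-0.3183],"jaw":0.05},
    {"r":[0,0,-0.3183],"jaw":0.05}
  ]
}}

```text
clock: 4.08
eef_pos: [0.5208, -0.0671, 0.1089]
tool_rot: [-0.268, 0.964, -0.001, 0.001]
ft_force: [-1.6, -1.3, 5.6]
grip_width: 0.0569
grasp_force: 64.1
```

```bash
python3 -c "
from h import *
o=get_obs();print(o['ft_torque'],o['joint_pos'].round(3))
p,d=imaging.camera('side');cv2.imwrite('pics/s3.png',cv2.resize(p[120:300,270:470,::-1],None,fx=3,fy=3))"
```

```text
[-0.02870612  0.16709892 -0.1944886 ] [-1.280e-01  3.720e-01 -1.440e-01  1.051e+00 -1.000e-03 -6.690e-01]
```

View pics/s3.png

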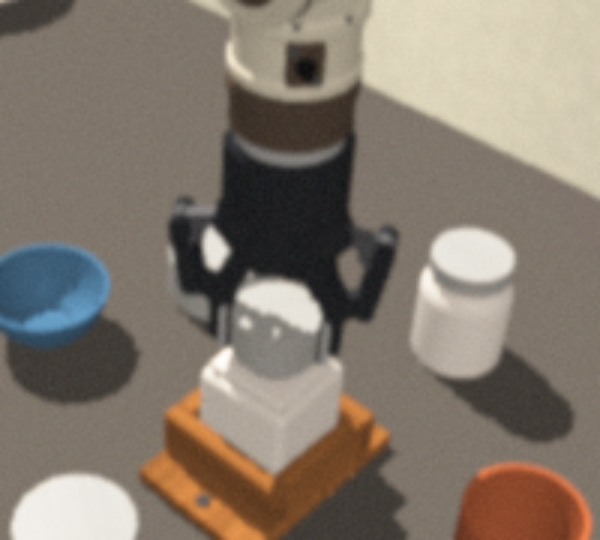

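The fingers sit on the cap at its mid-height, (278,320), and the jar is still seated. I continue turning.

In the tool's units: -0.75 rad / 3.1416 = -0.2387.

Emit:
{"fn": "shift_gripper", "kwargs": {
  "increments": [
    {"r":[0,0,-0.0318],"jaw":0.05},
    {"r":[0,0,-0.0732],"jaw":0.05},
    {"r":[0,0,-0.1146],"jaw":0.05},
    {"r":[0,0,-0.156],"jaw":0.05},
    {"r":[0,0,-0.1974],"jaw":0.05},
    {"r":[0,0,-0.2387],"jaw":0.05}
  ]
}}

```text
clock: 4.88
eef_pos: [0.5213, -0.0675, 0.1089]
tool_rot: [-0.603, 0.798, -0.002, 0.001]
ft_force: [2.3, -1.3, 5.2]
grip_width: 0.0565
grasp_force: 64.0
```

```bash
python3 -c "
from h import *
o=get_obs();print(o['ft_torque'],o['joint_pos'].round(3))"
```

```text
[-0.26961396 -0.15035718 -0.4144292 ] [-1.280e-01  3.730e-01 -1.440e-01  1.050e+00 -1.000e-03 -1.423e+00]
```

Emit:
{"fn": "shift_gripper", "kwargs": {
  "increments": [
    {"r":[0,0,-0.0414],"jaw":0.05},
    {"r":[0,0,-0.0828],"jaw":0.05},
    {"r":[0,0,-0.1178],"jaw":0.05},
    {"r":[0,0,-0.1432],"jaw":0.05},
    {"r":[0,0,-0.1432],"jaw":0.05}
  ]
}}

```text
clock: 5.5
eef_pos: [0.5217, -0.0675, 0.1089]
tool_rot: [0.764, -0.645, 0.003, -0.001]
ft_force: [2.7, -3.2, 6.6]
grip_width: 0.0567
grasp_force: 64.1
```

```bash
python3 -c "
from h import *
o=get_obs();print(o['ft_torque'],o['joint_pos'].round(3))
p,d=imaging.camera('side');cv2.imwrite('pics/s4.png',cv2.resize(p[120:300,270:470,::-1],None,fx=3,fy=3))"
```

```text
[-0.39034648 -0.38712736 -0.18503614] [-1.280e-01  3.730e-01 -1.440e-01  1.049e+00 -1.000e-03 -1.868e+00]
```

View pics/s4.png

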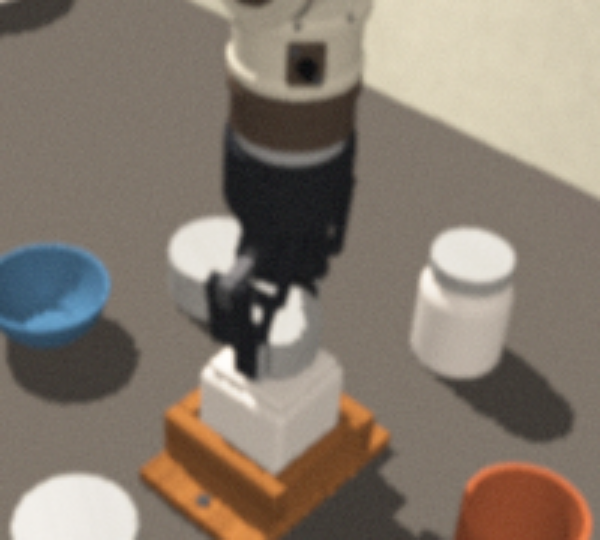

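Moving torque is about 0.41 N m, consistent with the thread turning. The jar is still seated in the brace at (270,410). I add a small margin, then lift a little to test.

In the tool's units: -0.2 rad / 3.1416 = -0.0637.

Emit:
{"fn": "shift_gripper", "kwargs": {
  "increments": [
    {"r":[0,0,-0.0318],"jaw":0.05},
    {"r":[0,0,-0.0637],"jaw":0.05},
    {"r":[0,0,-0.0637],"jaw":0.05},
    {"r":[0,0,-0.0637],"jaw":0.05}
  ]
}}

```text
clock: 6.05
eef_pos: [0.5219, -0.0675, 0.1089]
tool_rot: [0.825, -0.565, 0.003, -0.001]
ft_force: [2.5, -2.8, 4.8]
grip_width: 0.0565
grasp_force: 64.0
```

```bash
python3 -c "
from h import *
o=get_obs();print(o['ft_torque'],o['joint_pos'].round(3))"
```

```text
[-0.43379018 -0.37279239 -0.14882309] [-1.280e-01  3.730e-01 -1.430e-01  1.049e+00 -1.000e-03 -2.068e+00]
```

Emit:
{"fn": "shift_gripper", "kwargs": {
  "increments": [
    {"d":[0,0,-0.0017],"jaw":0.05},
    {"d":[0,0,-0.0033],"jaw":0.05},
    {"d":[0,0,-0.005],"jaw":0.05},
    {"d":[0,0,-0.0067],"jaw":0.05},
    {"d":[0,0,-0.0083],"jaw":0.05},
    {"d":[0,0,-0.0083],"jaw":0.05}
  ]
}}

```text
clock: 6.8
eef_pos: [0.5193, -0.0672, 0.1108]
tool_rot: [0.825, -0.565, -0.0, 0.001]
ft_force: [4.3, -3.4, -6.6]
grip_width: 0.0569
grasp_force: 65.3
```

```bash
python3 -c "
from h import *
o=get_obs();print(o['ft_torque'],o['joint_pos'].round(3))
p,d=imaging.camera('side');cv2.imwrite('pics/s5.png',cv2.resize(p[120:300,270:470,::-1],None,fx=3,fy=3))"
```

```text
[-0.66636793 -0.87079668 -0.25672362] [-1.280e-01  3.710e-01 -1.400e-01  1.060e+00 -2.000e-03 -2.068e+00]
```

View pics/s5.png

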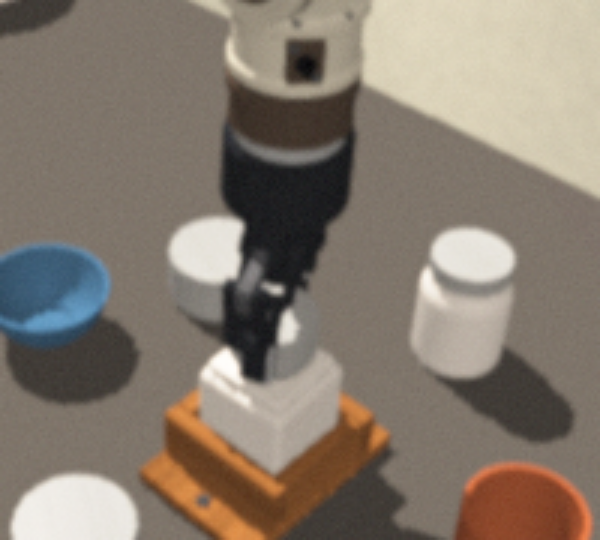

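The upward pull reads −6.6 N, about the weight of the jar plus cap, and the TCP rose only 1.9 mm. So the threads still hold and some of the turn slipped. I put the cap back down and turn further in chunks, watching the torque.

In the tool's units: 0.005 m / 0.6 = 0.0083, 0.003 m / 0.6 = 0.005, -0.4 rad / 3.1416 = -0.1273.

Emit:
{"fn": "shift_gripper", "kwargs": {
  "increments": [
    {"d":[0,0,0.005],"jaw":0.05},
    {"d":[0,0,0.0083],"jaw":0.05},
    {"d":[0,0,0.0083],"jaw":0.05},
    {"r":[0,0,-0.0318],"d":[0,0,0.0083],"jaw":0.05},
    {"r":[0,0,-0.0637],"d":[0,0,0.0083],"jaw":0.05},
    {"r":[0,0,-0.0955],"d":[0,0,0.0083],"jaw":0.05},
    {"r":[0,0,-0.1273],"d":[0,0,0.0083],"jaw":0.05}
  ]
}}

```text
clock: 7.72
eef_pos: [0.5216, -0.0671, 0.109]
tool_rot: [0.921, -0.39, 0.002, -0.001]
ft_force: [3.1, -0.9, 5.9]
grip_width: 0.0563
grasp_force: 65.7
```

```bash
python3 -c "
from h import *
o=get_obs();print(o['ft_torque'],o['joint_pos'].round(3))
c=imaging.calibration('wrist');p,d=imaging.camera('wrist');cv2.imwrite('pics/w6.png',p[...,::-1])"
```

```text
[-0.31035527 -0.63291199 -2.2038471 ] [-0.128  0.372 -0.144  1.049 -0.    -2.468]
```

View pics/w6.png

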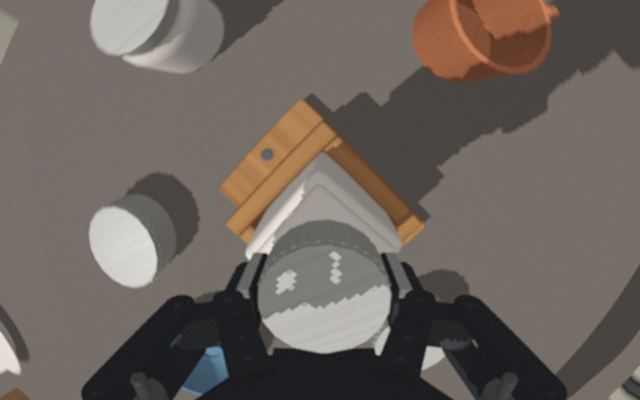

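The wrist view shows the cap centred between the fingers at (325,285) with the jar square in the brace. The torque reached 2.2 N m, so the hard stop has been met and the thread is near 2.6. I back off slightly to unload it, then lift in small steps.

In the tool's units: 0.12 rad / 3.1416 = 0.0382.

Emit:
{"fn": "shift_gripper", "kwargs": {
  "increments": [
    {"r":[0,0,0.0191],"jaw":0.05},
    {"r":[0,0,0.0382],"jaw":0.05},
    {"r":[0,0,0.0382],"jaw":0.05}
  ]
}}

```text
clock: 8.15
eef_pos: [0.5213, -0.0672, 0.109]
tool_rot: [0.896, -0.444, 0.002, -0.0]
ft_force: [3.0, -2.5, 6.2]
grip_width: 0.0572
grasp_force: 66.5
```

```bash
python3 -c "
from h import *
o=get_obs();print(o['ft_torque'],o['joint_pos'].round(3))"
```

```text
[-0.539977   -0.41441528 -0.05375982] [-1.280e-01  3.720e-01 -1.440e-01  1.050e+00 -1.000e-03 -2.349e+00]
```

Emit:
{"fn": "shift_gripper", "kwargs": {
  "increments": [
    {"d":[0,0,-0.0033],"jaw":0.05},
    {"d":[0,0,-0.005],"jaw":0.05},
    {"d":[0,0,-0.005],"jaw":0.05}
  ]
}}

```text
clock: 8.52
eef_pos: [0.5197, -0.0666, 0.1101]
tool_rot: [0.896, -0.444, 0.0, 0.0]
ft_force: [4.0, -2.3, 0.5]
grip_width: 0.0571
grasp_force: 66.0
```

Emit:
{"fn": "shift_gripper", "kwargs": {
  "increments": [
    {"d":[0,0,-0.0017],"jaw":0.05},
    {"d":[0,0,-0.0033],"jaw":0.05},
    {"d":[0,0,-0.0033],"jaw":0.05}
  ]
}}

```text
clock: 8.9
eef_pos: [0.5186, -0.0663, 0.1116]
tool_rot: [0.896, -0.444, -0.001, 0.0]
ft_force: [1.3, -1.8, -3.3]
grip_width: 0.0565
grasp_force: 65.9
```

```bash
python3 -c "
from h import *
o=get_obs();print(o['ft_torque'],o['joint_pos'].round(3))"
```

```text
[-0.32207759 -0.26169547 -0.02847795] [-0.127  0.37  -0.14   1.063  0.    -2.349]
```

Emit:
{"fn": "shift_gripper", "kwargs": {
  "increments": [
    {"d":[0,0,-0.0017],"jaw":0.05},
    {"d":[0,0,-0.0033],"jaw":0.05},
    {"d":[0,0,-0.0033],"jaw":0.05}
  ]
}}

```text
clock: 9.28
eef_pos: [0.5195, -0.0663, 0.1144]
tool_rot: [0.896, -0.444, -0.0, -0.0]
ft_force: [1.4, -0.6, -2.3]
grip_width: 0.0568
grasp_force: 65.8
```

```bash
python3 -c "
from h import *
p,d=imaging.camera('side');q=cv2.imread('pics/side0.png');cv2.imwrite('pics/s7full.png',p[...,::-1])
cv2.imwrite('pics/s7.png',np.hstack([cv2.resize(i[205:290,325:395],None,fx=5,fy=5) for i in (q,p[...,::-1])]))"
```

```text
(no output)
```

View pics/s7.png

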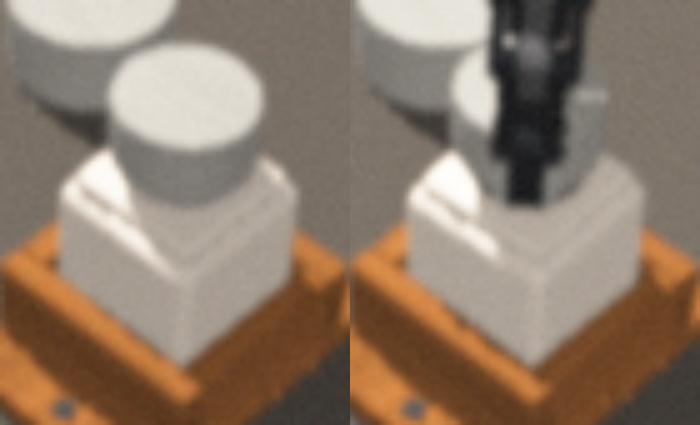

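The jar has not risen: its front corner sits at the same place in both halves, (180,360) and (533,360). The pull has dropped to 2.3 N while the TCP rises freely, so the cap is loose. I lift it on.

In the tool's units: -0.005 m / 0.6 = -0.0083, -0.002 m / 0.6 = -0.0033.

Emit:
{"fn": "shift_gripper", "kwargs": {
  "increments": [
    {"d":[0,0,-0.0033],"jaw":0.05},
    {"d":[0,0,-0.0083],"jaw":0.05},
    {"d":[0,0,-0.0083],"jaw":0.05}
  ]
}}

```text
clock: 9.7
eef_pos: [0.5201, -0.0666, 0.1198]
tool_rot: [0.896, -0.444, 0.001, -0.0]
ft_force: [0.9, -1.4, -1.6]
grip_width: 0.0565
grasp_force: 65.8
```

Emit:
{"fn": "shift_gripper", "kwargs": {
  "increments": [
    {"d":[0,0,-0.0083],"jaw":0.05},
    {"d":[0,0,-0.02],"jaw":0.05},
    {"d":[0,0,-0.0333],"jaw":0.05},
    {"d":[0,0,-0.0467],"jaw":0.05},
    {"d":[0,0,-0.0567],"jaw":0.05},
    {"d":[0,0,-0.06],"jaw":0.05},
    {"d":[0,0,-0.06],"jaw":0.05},
    {"d":[0,0,-0.06],"jaw":0.05},
    {"d":[0,0,-0.06],"jaw":0.05}
  ]
}}

```text
clock: 10.82
eef_pos: [0.5194, -0.0665, 0.155]
tool_rot: [0.896, -0.444, -0.0, 0.0]
ft_force: [-0.3, 0.3, -1.3]
grip_width: 0.0566
grasp_force: 65.8
```

```bash
python3 -c "
from h import *
p,d=imaging.camera('side')
cv2.imwrite('pics/s8.png',cv2.resize(p[120:300,270:470,::-1],None,fx=3,fy=3))
print(get_obs()['joint_vel'].round(4))"
```

```text
[ 0.0013 -0.0017  0.0019  0.0009 -0.0003 -0.0002]
```

View pics/s8.png

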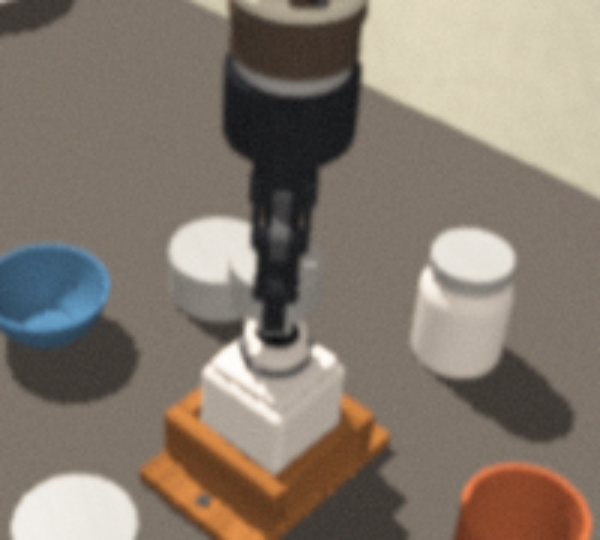

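The neck is bare at (275,340), the cap is held level above it at (275,275), and the jar is seated in its brace.

```bash
python3 -c "
from workcell import workorder
print(workorder.job_done())"
```

```text
the job is handed in; nothing more can be done
None
```

The cap is unscrewed and held level about 3 cm above the jar's mouth, with the jar seated in its brace and the bowl, mug and round jar untouched; I handed the job in at about 11 s on the clock and have no verdict back.

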